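# Close a sensor housing and aim the inspection mirror at its dot

### The job

Press the loose lid on the round grey housing down until it is fully home and level all round. Then take the inspection mirror by its blue grip and turn it until the little camera, looking into the mirror, sees the orange dot on the housing in the middle of its view (the yellow pointer under the mirror is geared to it and shows where the camera looks, so it must then point at the dot). The mirror springs back when let go: finish while the gripper still holds it still at that angle, and leave the side cutters, the logic analyser and the fuse box where they are.

Things in the scene. Friction and masses are not known exactly. Their poses are not given: they have to be found in the camera images.
- housing: round grey plastic sensor housing, 68 mm across and 70 mm high, on a dark steel foot 92 mm across; fixed to the desk. Origin: centre of its underside, z up. A black rubber seal ring stands 6 mm proud of its rim. A black cable gland sticks out 22 mm from its wall along its own +x, 30 mm up. The orange dot is on its -x side
- lid: loose round white lid, flange 73 mm across and 6 mm thick, blue boss in the middle (28 mm across, top 14 mm above the origin), short plug below. Origin: centre of the flange's underside. It starts level on the seal ring, plug in the mouth, origin 76.5 mm above the housing's underside; about 7 N straight down on the middle pushes it and the ring 6 mm home, where it stops hard and stays
- seal (a joint): how far the rubber seal ring has been pressed down, m: 0 standing proud, 0.006 fully down; stays where it is pushed
- dot (a point): centre of the orange dot (16 mm across) on the housing's wall, 55 mm above the desk, facing roughly to the mirror, opposite the cable gland; a small orange tick on the steel foot is right below it
- rig: fixed aluminium base plate, 215 x 62 x 10 mm, with the mirror's upright spindle and a black camera. Origin: spindle axis at desk level, z up. From the spindle the camera (36 mm cube, top 78 mm above the desk) lies along (-0.643, -0.766) of the rig's x, y, lens 129 mm and back 179 mm away; it looks level at the spindle, 60 mm above the desk
- mirror_head: upright flat mirror in a black frame, 66 mm wide, from 30 to 92 mm above the desk; its face lies on the spindle's axis. Own axes: origin on the spindle axis 24 mm above the desk, x square out of the reflecting face, y along its width, z up. On top stands the blue grip
- grip_bar (a point): centre of the blue grip on top of the mirror, on the spindle axis, 108.5 mm above the desk: a flat bar 12 mm thick along the mirror's x, 30 mm wide along its y, from 90 to 127 mm above the desk
- mirror (a joint): angle of the mirror about the upright spindle, rad: 0 at rest, up to 1.3, growing clockwise as seen from above; a spring (0.12 N m per rad, 0.03 N m at rest) turns it back to 0 when let go. The reflecting face must look halfway between the camera and the dot
- sight (a point): point on the spindle axis 60 mm above the desk; its x axis is the camera's line of sight after reflection. It turns with the yellow pointer (82 mm long, 17 mm above the desk), geared to turn twice as far as the mirror, the same way. The dot is centred when it lies on this x axis, and in view within 18 mm to either side
- side_cutters: loose red-handled side cutters, 41 x 111 x 10 mm, origin under the middle
- logic_analyser: loose black pocket logic analyser, 56 x 29 x 14 mm, origin under the middle
- fuse_box: loose flat fuse box, yellow with a white lid, 40 x 60 x 20 mm, origin under the middle
There are look-alikes about, which are no part of the job. Of the things shaped like the lid, the white one is meant.

How it is judged:
By the outcome, as a careful person would: the job done as asked, in the order asked, and still so for the second after the job is handed in, while the arm keeps its last pose, push and grip.
It also fails if it takes over 42 s, if anything falls off the work surface, if the arm or the gripper's body presses on something with over 40 N, if the wrist force passes 120 N, or if a joint passes its speed limit or range.

### The arm

A 6-joint arm with a two-finger parallel gripper is mounted at the origin on a cart in front of the work surface, level with it; the furniture and walls round the work are solid. World frame = base frame: x ahead of the robot, y to its left, z up, the work surface at z = 0. Lengths are in m, angles in degrees, forces in N, time in s.
With the tool pointing down it reaches from about 0.4 to 0.825 m from the base axis. Payload 7 kg.
Tool frame: the origin (TCP) lies midway between the tips of the shut fingers; the grasp point (between the pads) lies 19 mm behind it; z points along the fingers, y is the line along which they close (so a half turn about z gives the same grasp; the last joint's range is limited). The gripper opens to 88 mm and grips with 3 to 60 N. Pads are 19 mm wide; open, the fingers measure 130 mm over their backs; the gripper's body (78 mm by 193 mm) begins 47 mm behind the grasp point.
Start: joints at [-49.039, 20.546, 0.682, 0, -70.136, -16.507], TCP at [0.279, -0.614, 0.227] pointing down, gripper open.
Joint ranges: [-176.03, 176.03], [-82.01, 121.73], [-58.28, 71.71], [-173.87, 95.51], [-174.79, -0.11], [-173.66, 173.66]. Speed limits (degrees/s): [136.94, 136.94, 172.46, 180, 180, 180].

### API

Orientations are given as [roll, pitch, yaw] about the fixed x, y, z axes, in that order (R = Rz(yaw) Ry(pitch) Rx(roll)).
In Python, from plant import telemetry, viewer, workorder gives the robot as it stands. The module is installed in compiled form; this text tells all that it offers.
- The arm moves only by the tool carry_out, never from a script. Its argument "rows" is a list of rows, each a list of 6 numbers: the shift along the tool's x, y, z in m, then the turn, a rotation vector about the tool's x, y, z in rad. In form: [[tx, ty, tz, ax, ay, az], ...]. A call has 1 to 8 rows; each row is the pose to reach, as a shift and turn from the pose commanded when the call began, along the tool's axes at that moment; what a row does not reach only later rows make up. A row lasts 1/8 s, in which the tool goes at most 62.5 mm and 10.7 degrees, less where a joint would pass 70% of its speed; a pose out of reach is approached as far as the arm can. A call with a gripper value outside its range is refused whole. "grip" is the gripper's target within -1 to 1 (fully open at 1, half-way at 0, shut at -1), set as the call begins (left out, the last holds). The fingers move at their own pace and stop on an object; the grip force is fixed at half the most. Time passes only in rows, so rows that repeat a pose let the fingers close. It gives the time, the measured TCP pose, the force, the opening and the grip force at its end, in the units of the state.
- telemetry.get_obs(): the state, without advancing time (a new reading comes with each control period).
- viewer.snapshot(name): name is "scene" or "top" or "wrist"; returns the picture (420x560x3 uint8, red, green, blue); there is no depth.
- viewer.camera_info(name): a dict with "intrinsics" (3x3 intrinsics, pixels), "extrinsics" (4x4, takes a point from camera to world coordinates); the wrist camera has in their place "tool_from_camera" (4x4, takes a point from camera to tool coordinates, whose origin is the TCP and whose axes are the flange's). Camera axes: x right, y down, z forward; pixel columns grow to the right and rows downward; lengths in m; the calibration is good to about 2 mm. The wrist camera is an equidistant fisheye: a pixel r from the principal point sees the ray r / f radians off the axis. A picture is of the moment at which its call begins: read the wrist's pose just before it. camera_info takes no time and is no camera call.
- workorder.close_job(): hands the job in; it is judged then, once.
The state is a dict: "clock": time; "joint_pos": joint angles; "qvel": joint speeds; "tau": joint torques, N m; "tool_pos": TCP position; "orientation": TCP orientation; "force": force on the tool from outside, world axes, zero at the start; "moment": the same for the moment, N m; "opening": finger opening in m; "gripper_force": force on a finger pad.
Only numpy, scipy, OpenCV 4.12 (cv2) and the standard library are available. Lean on these libraries where they do the work, as an engineer would, in place of code of your own. Each camera call takes 0.05 s, during which the arm holds its last target. There are 200 camera calls.

## Working session

There is one attempt and no reset: what is moved stays moved. The work goes in short steps, Python scripts to look and compute and a tool call to move; the robot and the scene stay as the last step left them, time stands still between calls to the robot, and variables do not carry over. Pictures are saved under pics/ and viewed, at most 10 in all, crops included, and the job is handed in when it is done.

Besides the shell and the picture viewer there is one more tool, called after "Request:" as a command line: name --pt "numbers of a row" for each row, then --argument value for the rest. carry_out: Moves the arm, as the interface text tells. Its arguments: {"type":"object","properties":{"rows":{"type":"array"},"grip":{"type":"number"}},"required":["rows"]}

```bash
mkdir -p pics; python3 - <<'E'
from plant import telemetry, viewer
import cv2, numpy as np
np.set_printoptions(precision=4,suppress=True)
print(telemetry.get_obs())
for n in ["scene","top"]:
    im=viewer.snapshot(n); cv2.imwrite(f"pics/{n}0.png",im[:,:,::-1])
for n in ["scene","top","wrist"]: print(n,viewer.camera_info(n))
a=cv2.imread("pics/scene0.png");b=cv2.imread("pics/top0.png")
E
```

```text
{'clock': 0.0, 'joint_pos': array([-49.0417,  20.5915,   0.6321,  -0.0191, -70.1359, -16.5083]), 'qvel': array([ 0.0305,  0.1045,  0.0365,  0.0781, -0.043 ,  0.0126]), 'tau': array([  0.0006, -58.2728,  29.3045,   6.9972,   0.0068,  -0.0001]), 'tool_pos': array([ 0.2792, -0.614 ,  0.2256]), 'orientation': array([ 179.9035,   -0.0099, -155.5565]), 'force': array([ 0.1817, -0.0614, -0.1455]), 'moment': array([ 0.0122, -0.001 , -0.0889]), 'gripper_force': 0.0, 'opening': 0.08763312031235063}
scene {'intrinsics': array([[539.2748,   0.    , 278.2219],
       [  0.    , 539.2748, 205.0848],
       [  0.    ,   0.    ,   1.    ]]), 'extrinsics': array([[-0.8898, -0.2287,  0.3948, -0.0305],
       [-0.4556,  0.4916, -0.7421,  1.2993],
       [-0.0243, -0.8402, -0.5417,  0.9215],
       [ 0.    ,  0.    ,  0.    ,  1.    ]])}
top {'intrinsics': array([[496.3588,   0.    , 277.2217],
       [  0.    , 496.3588, 206.8467],
       [  0.    ,   0.    ,   1.    ]]), 'extrinsics': array([[ 0.022 , -0.9964,  0.0813,  0.4332],
       [-0.9996, -0.0207,  0.0172,  0.1446],
       [-0.0154, -0.0816, -0.9965,  1.4378],
       [ 0.    ,  0.    ,  0.    ,  1.    ]])}
wrist {'intrinsics': array([[325.1923,   0.    , 284.7418],
       [  0.    , 325.1923, 207.696 ],
       [  0.    ,   0.    ,   1.    ]]), 'tool_from_camera': array([[-0.0003, -0.9626, -0.271 ,  0.0728],
       [ 1.    , -0.0002, -0.0003,  0.0002],
       [ 0.0003, -0.271 ,  0.9626, -0.1579],
       [ 0.    ,  0.    ,  0.    ,  1.    ]])}
```

View pics/scene0.png

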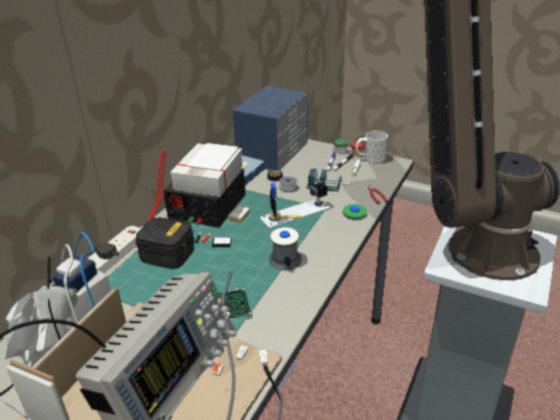

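View pics/top0.png

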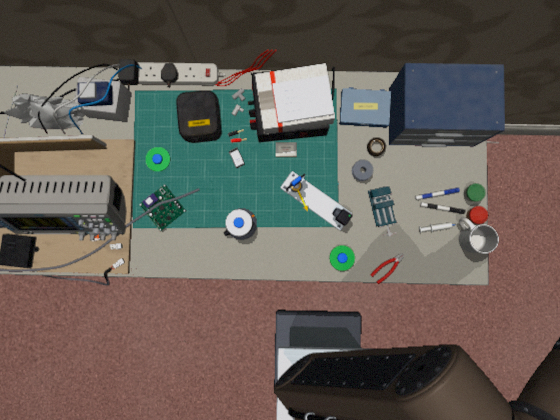

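The scene view shows the housing with the white lid at about (284,240) and the rig at about (290,210). In the top view the lid is at (239,223), the blue grip at (297,184), the yellow pointer near (303,198), and the rig camera at (342,215). I'll measure these next.

```bash
cat > h.py <<'E'
import numpy as np, cv2
from scipy.spatial.transform import Rotation as Ro
from plant import telemetry, viewer
np.set_printoptions(precision=4,suppress=True)
def ray(n,uv,obs=None):
    c=viewer.camera_info(n);K=c["intrinsics"];x=(uv[0]-K[0,2])/K[0,0];y=(uv[1]-K[1,2])/K[1,1]
    if n=="wrist":
        r=np.hypot(x,y);d=np.array([x/r*np.sin(r),y/r*np.sin(r),np.cos(r)])
        T=np.eye(4);T[:3,:3]=Ro.from_euler("xyz",obs["orientation"],degrees=True).as_matrix();T[:3,3]=obs["tool_pos"]
        E=T@c["tool_from_camera"]
    else: d=np.array([x,y,1.]);E=c["extrinsics"]
    return E[:3,3],E[:3,:3]@d
def onz(n,uv,z,obs=None):
    o,d=ray(n,uv,obs);return o+d*(z-o[2])/d[2]
def cross(a,b):
    (o,d),(p,e)=a,b
    s=np.linalg.lstsq(np.c_[d,-e],p-o,rcond=None)[0];A=o+s[0]*d;B=p+s[1]*e
    return (A+B)/2,np.linalg.norm(A-B)
def blobs(im,lo,hi,roi=None,amin=4):
    h=cv2.cvtColor(im,cv2.COLOR_RGB2HSV);m=cv2.inRange(h,np.array(lo),np.array(hi))
    if roi: k=np.zeros_like(m);x0,y0,x1,y1=roi;k[y0:y1,x0:x1]=1;m*=k
    n,l,s,c=cv2.connectedComponentsWithStats(m)
    return [(c[i],s[i]) for i in range(1,n) if s[i][4]>=amin],m
E
python3 - <<'E'
from h import *
t=cv2.imread("pics/top0.png")[:,:,::-1].copy();s=cv2.imread("pics/scene0.png")[:,:,::-1].copy()
for n,im,roi in (("top",t,(215,165,360,245)),("scene",s,(250,165,340,275))):
    for nm,lo,hi in (("blue",(105,130,60),(130,255,255)),("yel",(20,120,90),(35,255,255)),("org",(5,130,90),(19,255,255)),("white",(0,0,185),(180,60,255))):
        for c,st in blobs(im,lo,hi,roi)[0]: print(n,nm,c,st,"z.127",onz(n,c,.127),"z.09",onz(n,c,.0905)[:2],"z.017",onz(n,c,.017)[:2],"z.01",onz(n,c,.01)[:2])
a=cv2.resize(t[165:245,220:360],None,fx=4,fy=4,interpolation=2);b=cv2.resize(s[170:280,250:340],None,fx=2.9,fy=2.9,interpolation=2)
b=b[:320,:240]
cv2.imwrite("pics/c1.png",np.hstack([a,cv2.copyMakeBorder(b,0,320-b.shape[0],0,0,0)])[:,:,::-1])
E
```

```text
top blue [296.3269 180.6154] [292 176  10  10  52] z.127 [0.6111 0.1179 0.127 ] z.09 [0.6161 0.1171] z.017 [0.626  0.1156] z.01 [0.627  0.1155]
top blue [238.1757 222.2297] [234 218  10  10  74] z.127 [0.4971 0.2696 0.127 ] z.09 [0.4989 0.2731] z.017 [0.5024 0.2801] z.01 [0.5028 0.2807]
top yel [300.7429 196.9   ] [292 183  16  28  70] z.127 [0.5678 0.1053 0.127 ] z.09 [0.5716 0.1043] z.017 [0.5791 0.1021] z.01 [0.5798 0.1019]
top org [252.5 215.5] [252 215   2   2   4] z.127 [0.5157 0.2321 0.127 ] z.09 [0.518  0.2345] z.017 [0.5226 0.2395] z.01 [0.5231 0.2399]
top white [288.9043 179.6277] [281 172  17  18  94] z.127 [0.6134 0.1377 0.127 ] z.09 [0.6184 0.1375] z.017 [0.6285 0.1371] z.01 [0.6294 0.137 ]
top white [320.3965 203.1431] [304 181  39  48 734] z.127 [0.5523 0.053  0.127 ] z.09 [0.5556 0.0505] z.017 [0.5623 0.0454] z.01 [0.5629 0.0449]
top white [238.4076 221.9668] [226 210  26  25 422] z.127 [0.4978 0.269  0.127 ] z.09 [0.4996 0.2724] z.017 [0.5032 0.2794] z.01 [0.5036 0.2801]
scene blue [272.9474 190.5614] [271 183   5  15  57] z.127 [0.5969 0.1494 0.127 ] z.09 [0.6257 0.
[... 2020 characters left out ...]
176   4   3   9] z.127 [0.4763 0.0104 0.127 ] z.09 [ 0.4996 -0.0488] z.017 [ 0.5465 -0.168 ] z.01 [ 0.5509 -0.1794]
scene white [322.8316 244.3129] [ 280  193   60   82 2173] z.127 [0.3696 0.3219 0.127 ] z.09 [0.388 0.277] z.017 [0.425  0.1866] z.01 [0.4285 0.178 ]
scene white [267.9293 220.8586] [261 214  17  13  99] z.127 [0.5384 0.2896 0.127 ] z.09 [0.5645 0.2432] z.017 [0.6171 0.1498] z.01 [0.6221 0.1409]
scene white [289.8 218.6] [289 218   3   2   5] z.127 [0.4914 0.2561 0.127 ] z.09 [0.5153 0.2082] z.017 [0.5636 0.1117] z.01 [0.5682 0.1025]
scene white [284.1839 235.5194] [271 227  28  17 310] z.127 [0.4711 0.3295 0.127 ] z.09 [0.4941 0.285 ] z.017 [0.5405 0.1952] z.01 [0.5449 0.1867]
```

View pics/c1.png

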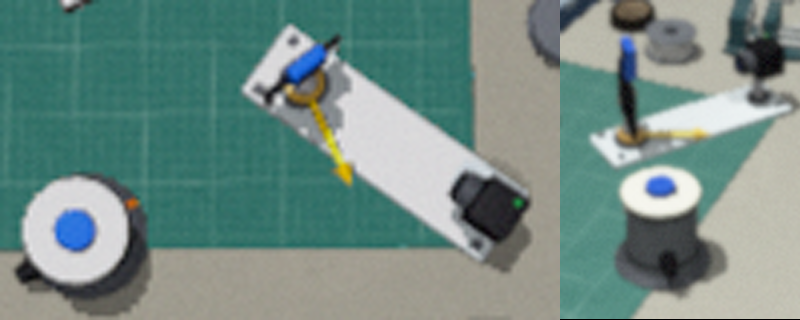

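The crop shows:
- lid boss at top pixel (238,222)
- orange tick on the foot at (253,216), with the gland opposite
- pointer running from (296,187) to (307,211)
- rig camera at (342,216)
- blue grip at (297,181)

By geometry the mirror has to turn about 39° clockwise. I'll swing over with the gripper shut.

Request:
carry_out --pt "-0.043 0.037 -0.003 0 0 -0.093" --pt "-0.086 0.074 -0.006 0 0 -0.186" --pt "-0.129 0.111 -0.009 0 0 -0.279" --pt "-0.172 0.148 -0.012 0 0 -0.372" --pt "-0.215 0.185 -0.015 0 0 -0.465" --pt "-0.258 0.222 -0.018 0 0 -0.558" --pt "-0.301 0.259 -0.02 0 0 -0.65" --pt "-0.345 0.298 -0.02 0 0 -0.742" --grip -1

```text
clock: 1.1
tool_pos: [0.4705, -0.1985, 0.2467]
orientation: [-180.0, 0.0, -112.9]
force: [1.7, -0.0, 0.1]
opening: 0.0131
gripper_force: 0.0
```

Request:
carry_out --pt "-0.056 0.02 0.005 0 0 -0.114" --pt "-0.112 0.04 0.01 0 0 -0.227" --pt "-0.168 0.06 0.015 0 0 -0.34" --pt "-0.224 0.08 0.02 0 0 -0.454" --pt "-0.28 0.1 0.025 0 0 -0.568" --pt "-0.335 0.119 0.03 0 0 -0.681" --pt "-0.391 0.139 0.035 0 0 -0.795" --pt "-0.447 0.159 0.04 0 0 -0.908"

```text
clock: 2.1
tool_pos: [0.4983, 0.2751, 0.2063]
orientation: [180.0, -0.0, -60.8]
force: [1.7, -0.2, 0.5]
opening: 0.0006
gripper_force: 0.0
```

Request:
carry_out --pt "0 0 0 0 0 0" --pt "0 0 0 0 0 0"

```text
clock: 2.35
tool_pos: [0.4982, 0.2732, 0.2059]
orientation: [179.9, -0.0, -61.0]
force: [0.1, 0.5, 0.7]
opening: 0.0003
gripper_force: 0.0
```

```bash
python3 - <<'E'
from h import *
o=telemetry.get_obs();print(o["tool_pos"],o["orientation"],o["joint_pos"],o["force"])
im=viewer.snapshot("wrist");cv2.imwrite("pics/w1.png",im[:,:,::-1])
for nm,lo,hi,zs in (("blue",(105,130,60),(130,255,255),(.0905,.127)),("yel",(20,120,90),(35,255,255),(.017,)),("org",(5,150,90),(17,255,255),(.055,.01)),("white",(0,0,150),(180,60,255),(.0825,.01))):
    for c,st in blobs(im,lo,hi,None,20)[0]: print(nm,c,st,*[onz("wrist",c,z,o)[:2] for z in zs])
E
```

```text
[0.4982 0.2732 0.2059] [179.9181  -0.019  -60.9958] [ 48.4595  11.441  -14.7291  -0.0104 -63.9135 -19.4508] [0.1422 0.5    0.6564]
blue [469.3684  16.2719] [459   6  21  22 342] [0.4352 0.0297] [0.4484 0.0538]
blue [282.0093 201.0689] [267 186  31  31 755] [0.5013 0.2726] [0.5057 0.2642]
yel [179.5281  11.0674] [171   0  17  25  89] [0.6961 0.1544]
yel [296.0688  14.3968] [263   1  74  23 436] [0.5788 0.1029]
yel [250.5211  15.3239] [247   4   9  20  71] [0.6209 0.1267]
yel [ 14.5182 177.5018] [  8 151  15  55 548] [0.8423 0.441 ]
yel [270.8964 288.6839] [269 263   5  52 193] [0.4513 0.3926]
yel [298.408  288.6965] [296 262   5  53 201] [0.422  0.3764]
yel [277.5315 329.0064] [  99  318  318   20 2948] [0.4147 0.4432]
yel [430.4483 415.1552] [425 411  11   9  58] [0.0641 0.5094]
yel [400.2    417.4571] [395 415  11   5  35] [0.1232 0.5313]
yel [413.0222 416.6222] [408 414  11   6  45] [0.0988 0.5223]
org [278.2368 147.1316] [276 144   6   7  38] [0.5258 0.2362] [0.5246 0.2401]
white [24.1673  2.5658] [  0   0  47   7 281] [0.8649 0.2114] [0.9501 0.2119]
white [159.8486  11.4351] [139
[... 1106 characters left out ...]
523  161   37   89 1629] [0.2226 0.1357] [0.1424 0.1166]
white [161.2083 243.6458] [160 237   4  15  48] [0.5835 0.3693] [0.5962 0.4104]
white [140.9605 303.1447] [135 299  13   9  76] [0.5802 0.4494] [0.5921 0.5112]
white [152.3333 312.5667] [150 310   6   6  30] [0.5645 0.4536] [0.5724 0.5165]
white [283.6866 327.2687] [275 325  18   5  67] [0.4327 0.3939] [0.4066 0.4413]
white [112.6071 387.7127] [ 57 369 134  37 985] [0.5793 0.6244] [0.5909 0.7313]
white [234.8196 410.7732] [228 403  14  17 194] [0.4182 0.5532] [0.3884 0.6418]
white [334.5515 410.8144] [328 403  15  17 194] [0.3032 0.4899] [0.2438 0.5621]
white [554.2581 410.5484] [547 402  13  18  62] [-0.2013  0.3896] [-0.3909  0.4359]
```

View pics/w1.png

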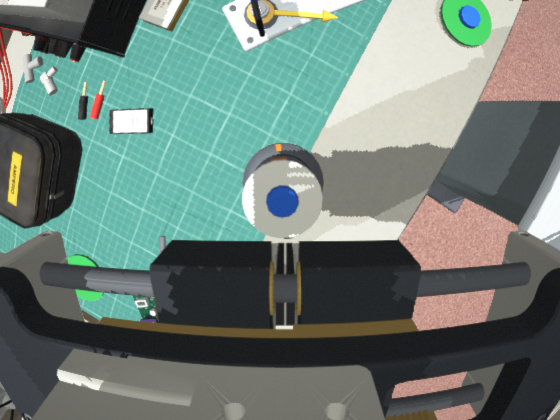

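The wrist view shows the boss at (282,201), which gives (0.501, 0.273). The orange tick is at (278,147) and the pointer near (296,14). The lid is within about 2 mm of the tool axis, so I can descend.

Request:
carry_out --pt "0.001 -0.002 0.03 0 0 0" --pt "0.001 -0.002 0.07 0 0 0" --pt "0.001 -0.002 0.1 0 0 0" --pt "0.001 -0.002 0.11 0 0 0" --pt "0.001 -0.002 0.112 0 0 0" --pt "0.001 -0.002 0.112 0 0 0"

```text
clock: 3.15
tool_pos: [0.5016, 0.2736, 0.0958]
orientation: [-179.9, 0.0, -61.0]
force: [-0.2, -0.2, 0.5]
opening: 0.0002
gripper_force: 0.0
```

Request:
carry_out --pt "0 0 0.001 0 0 0" --pt "0 0 0.002 0 0 0" --pt "0 0 0.003 0 0 0" --pt "0 0 0.004 0 0 0" --pt "0 0 0.005 0 0 0" --pt "0 0 0.006 0 0 0" --pt "0 0 0.006 0 0 0"

```text
clock: 4.03
tool_pos: [0.5009, 0.2734, 0.089]
orientation: [-180.0, -0.0, -61.0]
force: [-2.5, -1.0, 5.0]
opening: 0.0004
gripper_force: 2.5
```

Request:
carry_out --pt "0 0 0.001 0 0 0" --pt "0 0 0.002 0 0 0" --pt "0 0 0.003 0 0 0" --pt "0 0 0.004 0 0 0" --pt "0 0 0.004 0 0 0"

```text
clock: 4.65
tool_pos: [0.5009, 0.2734, 0.0851]
orientation: [-180.0, -0.0, -61.0]
force: [-1.8, -1.4, 5.4]
opening: 0.0007
gripper_force: 2.6
```

Request:
carry_out --pt "0 0 0.001 0 0 0" --pt "0 0 0.002 0 0 0" --pt "0 0 0.003 0 0 0" --pt "0 0 0.003 0 0 0"

```text
clock: 5.15
tool_pos: [0.5011, 0.2734, 0.0846]
orientation: [-179.9, -0.0, -60.9]
force: [-9.7, -3.4, 26.7]
opening: 0.0004
gripper_force: 13.5
```

The lid stopped hard at 84.6 mm, where 84.5 mm is expected for fully home. I'll retreat and look at both the lid and the mirror.

Request:
carry_out --pt "0 0 -0.01 0 0 0" --pt "0 0 -0.05 0 0 0" --pt "0 0 -0.1 0 0 0" --pt "0.02 0 -0.14 0 0 0" --pt "0.04 0 -0.15 0 0 0" --pt "0.04 0 -0.15 0 0 0" --pt "0.04 0 -0.15 0 0 0" --grip 1

```text
clock: 6.02
tool_pos: [0.5197, 0.2379, 0.2302]
orientation: [179.9, -0.0, -61.1]
force: [-0.5, 0.1, 0.1]
opening: 0.0649
gripper_force: 0.0
```

```bash
python3 - <<'E'
from h import *
o=telemetry.get_obs();print(o["tool_pos"],o["orientation"],o["force"])
im=viewer.snapshot("wrist");cv2.imwrite("pics/w2.png",im[:,:,::-1])
s=viewer.snapshot("scene")
for n,i in (("wrist",im),("scene",s)):
  for nm,lo,hi,zs in (("blue",(105,130,60),(130,255,255),(.0845,.127)),("yel",(20,120,90),(35,255,255),(.017,)),("org",(5,150,90),(17,255,255),(.055,.01))):
    for c,st in blobs(i,lo,hi,(150,0,400,300) if n=="wrist" else (250,165,340,275),15)[0]: print(n,nm,c,st,*[onz(n,c,z,o)[:2] for z in zs])
a=cv2.resize(im[0:260,180:400],None,fx=2,fy=2)
b=cv2.resize(s[215:275,255:320],None,fx=4,fy=4)
cv2.imwrite("pics/c2.png",np.hstack([a,cv2.copyMakeBorder(b,0,520-b.shape[0],0,0,0)])[:,:,::-1])
E
```

```text
[0.5197 0.2379 0.2302] [179.8835  -0.0026 -61.0539] [-0.4696  0.1477  0.0575]
wrist blue [255.2298  29.7596] [245  10  21  42 570] [0.6202 0.1125] [0.6111 0.1212]
wrist blue [284.1254 233.0777] [271 220  27  27 566] [0.5015 0.2721] [0.5091 0.2584]
wrist yel [297.1571  54.2793] [265  41  70  23 401] [0.5786 0.1022]
wrist yel [253.0364  55.4909] [250  47   8  16  55] [0.6215 0.1271]
wrist yel [152.1463 282.6911] [150 263   6  37 123] [0.6122 0.4473]
wrist org [280.     179.6129] [278 177   5   7  31] [0.5286 0.2319] [0.525  0.2396]
wrist org [280.6098 194.7073] [274 193  14   4  41] [0.5203 0.2458] [0.5155 0.2554]
scene blue [272.9455 190.4364] [271 183   5  15  55] [0.6308 0.0872] [0.5972 0.1488]
scene blue [284.1875 235.5625] [280 233  10   6  48] [0.4978 0.2778] [0.471  0.3297]
```

View pics/c2.png

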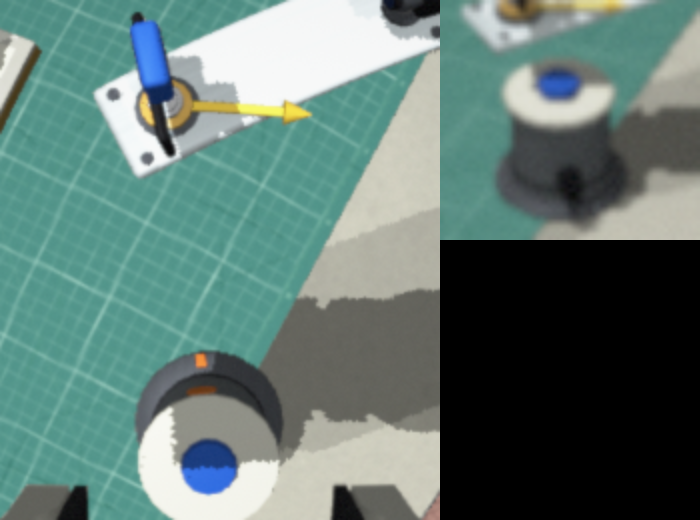

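The lid sits level, with its flange on the rim. The grip is at crop (150,60), the brass spindle ring at (167,107), the pointer tip at (308,113), and the dot peeks out at (202,390).

```bash
python3 - <<'E'
from h import *
o=dict(tool_pos=[.5197,.2379,.2302],orientation=[179.8835,-.0026,-61.0539])
tip=onz("wrist",(334,56.5),.017,o);mid=onz("wrist",(180+245/2,54.8),.017,o)
print("tip",tip,"mid",mid,"ang",np.degrees(np.arctan2(*(tip-mid)[1::-1]))%360)
print("ring",onz("wrist",(263.5,53.5),.016,o)); b=onz("wrist",(255.2,29.8),.115,o);print("grip",b)
d=tip-mid;d/=np.linalg.norm(d);print("spindle by pointer",tip-.082*d)
# top view: pointer + camera
T=lambda x,y,z:onz("top",(220+x/4,165+y/4),z)
t2=T(350,185,.017);p2=T(305,90,.02);print("top tip",t2,"ring",p2,np.degrees(np.arctan2(*(t2-p2)[1::-1]))%360)
print("plate ang",np.degrees(np.arctan2(*(T(485,262,.01)-T(243,92,.01))[1::-1]))%360, T(485,262,.01),T(243,92,.01),T(293,25,.01))
print("bar crop", [onz("wrist",p,.127,o)[:2] for p in ((253,13),(254,25))], cross(ray("wrist",(255.2,29.8),o),ray("scene",(273,190.5))))
E
```

```text
tip [0.5414 0.0832 0.017 ] mid [0.5731 0.0998 0.017 ] ang 207.5670576161867
ring [0.6123 0.1194 0.016 ]
grip [0.6136 0.1188 0.115 ]
spindle by pointer [0.6141 0.1212 0.017 ]
top tip [0.5382 0.0819 0.017 ] ring [0.6057 0.1155 0.02  ] 206.44934431758944
plate ang 235.91671277951235 [ 0.4853 -0.0161  0.01  ] [0.6045 0.1602 0.01  ] [0.6542 0.1249 0.01  ]
bar crop [array([0.6199, 0.1091]), array([0.614, 0.118])] (array([0.6154, 0.1164, 0.1043]), np.float64(0.0011566359137381219))
```

Request:
carry_out --pt "0.035 -0.006 0 0 0 -0.05" --pt "0.075 -0.012 0.01 0 0 -0.1" --pt "0.115 -0.018 0.02 0 0 -0.16" --pt "0.149 -0.024 0.04 0 0 -0.21" --pt "0.149 -0.024 0.06 0 0 -0.21" --pt "0.149 -0.024 0.07 0 0 -0.21" --pt "0.149 -0.024 0.07 0 0 -0.21" --pt "0.149 -0.024 0.07 0 0 -0.21"

```text
clock: 7.12
tool_pos: [0.6137, 0.1203, 0.1624]
orientation: [-179.9, -0.0, -48.9]
force: [0.2, -0.1, 0.2]
opening: 0.0876
gripper_force: 0.0
```

```bash
python3 - <<'E'
from h import *
o=telemetry.get_obs();print(o["tool_pos"],o["orientation"],o["opening"])
im=viewer.snapshot("wrist");cv2.imwrite("pics/w3.png",im[:,:,::-1])
R=Ro.from_euler("xyz",o["orientation"],degrees=True)
bl,m=blobs(im,(105,130,40),(130,255,255),(150,60,420,420),30)
for c,st in bl:
    print("blue",c,st)
    for z in (.127,.11):
        p=onz("wrist",c,z,o);print(z,p,"tool",R.inv().apply(p-o["tool_pos"]))
    top=[st[0]+st[2]/2,st[1]]
for c,st in blobs(im,(20,120,60),(35,255,255),(150,0,500,300),20)[0]: print("yel",c,st,onz("wrist",c,.017,o))
E
```

```text
[0.6137 0.1203 0.1624] [-179.9468   -0.0297  -48.916 ] 0.08759895077256544
blue [287.0226 226.4825] [278 198  19  57 972]
0.127 [0.6171 0.1148 0.127 ] tool [0.0063 0.0011 0.0354]
0.11 [0.6131 0.1191 0.11  ] tool [0.0005 0.0013 0.0524]
yel [325.0234 202.5586] [288 180  77  39 555] [0.5799 0.1003 0.017 ]
yel [275.1087 191.8478] [272 182   8  23  92] [0.6233 0.124  0.017 ]
yel [449.5058 277.8158] [435 258  22  42 342] [0.4068 0.0681 0.017 ]
```

View pics/w3.png

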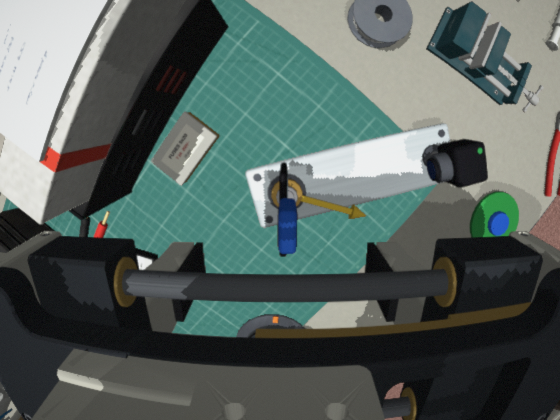

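The wrist view shows the grip centred between the open fingers at (287,226), within 1 mm, and aligned with them. After the turn the gripper body will point toward the instrument stack at left, so I'll check that clearance before gripping.

```bash
python3 - <<'E'
import cv2, numpy as np
t=cv2.imread("pics/top0.png");s=cv2.imread("pics/scene0.png")
a=cv2.resize(t[60:160,245:345],None,fx=4,fy=4,interpolation=2);b=cv2.resize(s[140:230,155:255],None,fx=4,fy=4,interpolation=2)
cv2.imwrite("pics/c3.png",np.hstack([a,cv2.copyMakeBorder(b,0,40,0,0,0)]))
E
```

```text
(no output)
```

View pics/c3.png

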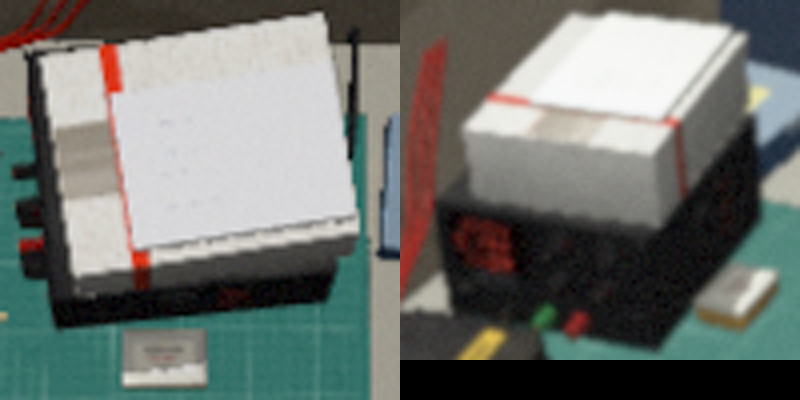

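The crops show a black supply with a white box on top. The near +y corner of the white box is at top (264,128) and scene (220,179). The supply's bottom corner is at top (259,142) and scene (219,228). I'll triangulate these points.

```bash
python3 - <<'E'
from h import *
T=lambda x,y:ray("top",(245+x/4,60+y/4));S=lambda x,y:ray("scene",(155+(x-400)/4,140+y/4))
for n,a,b in (("white top +y",(75,272),(660,155)),("white top -y",(358,215),(748,35)),("black bottom +y",(57,328),(655,350)),("black top +y?",(55,300),(650,228))):
    print(n,cross(T(*a),S(*b)))
print([onz("top",(245+x/4,60+y/4),.0)[:2] for x,y in ((57,328),(325,300))])
E
```

```text
white top +y (array([0.7402, 0.2047, 0.1609]), np.float64(0.007155423704315236))
white top -y (array([0.7788, 0.0198, 0.1626]), np.float64(0.011795859324485913))
black bottom +y (array([0.7405, 0.2266, 0.0048]), np.float64(0.0022121503816981583))
black top +y? (array([0.7372, 0.2224, 0.1098]), np.float64(0.0018663063801187447))
[array([0.7406, 0.2264]), array([0.7651, 0.03  ])]
```

The front of the stack is at x ≈ 0.755 near the mirror, and the gripper reaches about 0.71, so it clears. I'll descend and grip.

Request:
carry_out --pt "0 0.001 0.02 0 0 0" --pt "0 0.001 0.045 0 0 0" --pt "0 0.001 0.06 0 0 0" --pt "0 0.001 0.065 0 0 0" --pt "0 0.001 0.065 0 0 0"

```text
clock: 7.8
tool_pos: [0.613, 0.1191, 0.0969]
orientation: [-180.0, -0.0, -49.0]
force: [0.2, 0.5, -0.8]
opening: 0.0877
gripper_force: 0.0
```

Request:
carry_out --pt "0 0 0 0 0 0" --pt "0 0 0 0 0 0" --pt "0 0 0 0 0 0" --pt "0 0 0 0 0 0" --pt "0 0 0 0 0 0" --pt "0 0 0 0 0 0" --pt "0 0 0 0 0 0" --pt "0 0 0 0 0 0" --grip -1

```text
clock: 8.8
tool_pos: [0.6127, 0.119, 0.0965]
orientation: [180.0, 0.0, -49.0]
force: [0.2, -0.7, 0.1]
opening: 0.0133
gripper_force: 0.0
```

Request:
carry_out --pt "0 0 0 0 0 0" --pt "0 0 0 0 0 0" --pt "0 0 0 0 0 0"

```text
clock: 9.18
tool_pos: [0.6128, 0.1191, 0.0965]
orientation: [-180.0, 0.0, -49.0]
force: [0.2, 0.2, -0.7]
opening: 0.0117
gripper_force: 30.0
```

Request:
carry_out --pt "0 0 0 0 0 0.1" --pt "0 0 0 0 0 0.2" --pt "0 0 0 0 0 0.3" --pt "0 0 0 0 0 0.4" --pt "0 0 0 0 0 0.5" --pt "0 0 0 0 0 0.6" --pt "0 0 0 0 0 0.67" --pt "0 0 0 0 0 0.7"

```text
clock: 10.18
tool_pos: [0.6136, 0.1194, 0.0966]
orientation: [-179.9, 0.0, -89.1]
force: [4.4, 1.8, -4.3]
opening: 0.0116
gripper_force: 30.0
```

Request:
carry_out --pt "0 0 0 0 0 0" --pt "0 0 0 0 0 0" --pt "0 0 0 0 0 0"

```text
clock: 10.55
tool_pos: [0.6136, 0.1194, 0.0966]
orientation: [-179.9, 0.0, -89.0]
force: [5.1, 2.2, -4.3]
opening: 0.0114
gripper_force: 30.0
```

```bash
python3 - <<'E'
from h import *
o=telemetry.get_obs();print(o["tool_pos"],o["orientation"],o["force"],o["moment"],o["gripper_force"])
im=viewer.snapshot("wrist");t=viewer.snapshot("top");s=viewer.snapshot("scene")
for n,i,roi in (("wrist",im,None),("top",t,(215,150,330,245)),("scene",s,(240,165,340,275))):
  for nm,lo,hi,z in (("yel",(20,120,60),(35,255,255),.017),("org",(5,140,70),(17,255,255),.01)):
    for c,st in blobs(i,lo,hi,roi,6)[0]: print(n,nm,c,st,onz(n,c,z,o)[:2])
b=cv2.resize(s[165:275,240:340],(400,440),interpolation=2);a=cv2.resize(im,(400,300));c=cv2.resize(t[170:240,225:325],(400,280),interpolation=2)
cv2.imwrite("pics/c4.png",np.hstack([np.vstack([a,c]),cv2.copyMakeBorder(b,0,140,0,0,0)])[:,:,::-1])
cv2.imwrite("pics/w4.png",im[:,:,::-1]);cv2.imwrite("pics/t4.png",t[:,:,::-1]);cv2.imwrite("pics/s4.png",s[:,:,::-1])
E
```

```text
[0.6136 0.1194 0.0966] [-179.9172    0.0288  -89.0171] [ 5.1315  2.217  -4.3079] [ 0.5913 -1.7087  0.1179] 30.00657945871353
wrist yel [298.269  218.3567] [287 196  23  49 342] [0.6035 0.1217]
wrist yel [269.8582 213.1716] [266 200   9  29 134] [0.6253 0.118 ]
wrist yel [168.5737 217.1315] [137 209  47  31 251] [0.7068 0.1229]
wrist yel [319.8959 288.0743] [316 261   8  54 269] [0.5834 0.1828]
wrist yel [249.5517 288.5709] [247 262   7  53 261] [0.6423 0.1843]
wrist yel [292.0709 328.8939] [ 116  317  321   21 3091] [0.6055 0.2259]
wrist yel [403.2397 417.1712] [385 413  35   7 146] [0.4668 0.3732]
top yel [278.1176 197.1176] [273 193  12   9  34] [0.5772 0.1671]
scene yel [261.5455 167.4545] [258 166   8   4  11] [ 0.7915 -0.1304]
scene yel [276.1429 222.8   ] [273 216   7  14  35] [0.5904 0.1485]
```

View pics/c4.png

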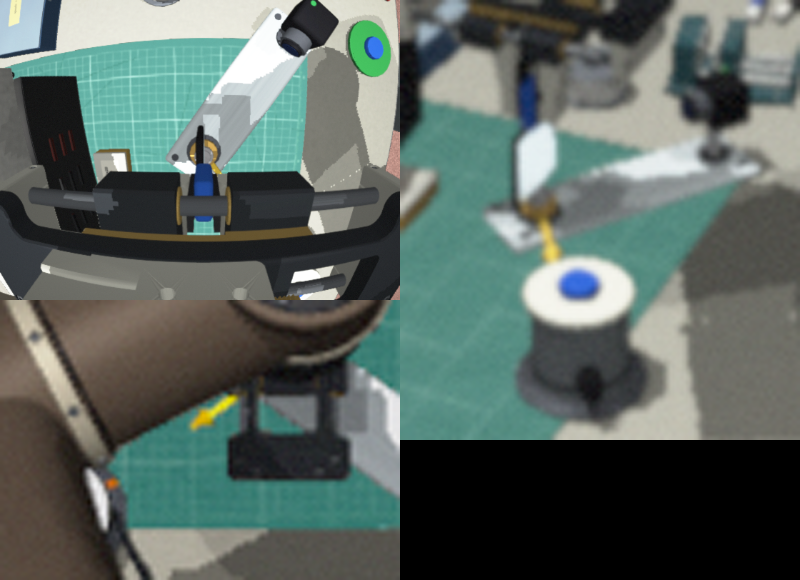

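The top crop shows the pointer tip at top pixel (272.8,202) and the orange tick at (253,216). The scene view shows the pointer aimed at the housing and the lid home. Next I'll compute the bearings.

```bash
python3 - <<'E'
from h import *
sp=np.array([.613,.1192]);ang=lambda p:np.degrees(np.arctan2(*(np.asarray(p)[:2]-sp)[::-1]))
dot=np.array([.5203,.2455]);print("dot",ang(dot))
t=cv2.cvtColor(cv2.imread("pics/t4.png"),cv2.COLOR_BGR2RGB)
_,m=blobs(t,(18,100,60),(35,255,255),(268,186,290,206));yx=np.argwhere(m)
vx,vy,x0,y0=cv2.fitLine(yx[:,::-1].astype(np.float32),cv2.DIST_L2,0,.01,.01).ravel()
a=onz("top",(x0,y0),.017);b=onz("top",(x0+10*vx,y0+10*vy),.017);d=(b-a)[:2]
print("line ang",np.degrees(np.arctan2(d[1],d[0])),"tip",onz("top",(272.8,202),.017),ang(onz("top",(272.8,202),.017)),"cent",a,ang(a))
for c,st in blobs(t,(3,130,90),(18,255,255),(245,205,262,226),2)[0]: print("tick",c,onz("top",c,.01),ang(onz("top",c,.01)))
s=cv2.cvtColor(cv2.imread("pics/s4.png"),cv2.COLOR_BGR2RGB)
_,m=blobs(s,(20,120,60),(35,255,255),(268,210,285,235));yx=np.argwhere(m)
p=onz("scene",(276.1,222.8),.017);print("scene mid",p,ang(p))
E
```

```text
dot 126.27743080982474
line ang -53.754580241203165 tip [0.5627 0.1821 0.017 ] 128.64230799444027 cent [0.5772 0.1671 0.017 ] 126.81644688153321
tick [252.5 215.5] [0.5231 0.2399 0.01  ] 126.68091705224482
scene mid [0.5905 0.1485 0.017 ] 127.47303228088138
```

Independent estimates put the pointer at about 126–128° and the dot at about 126.5°, roughly 1–2 mm off at the dot and well inside the view. The lid is home and the mirror is held still, so I'm handing in.

```bash
python3 -c "
from plant import workorder
print(workorder.close_job())"
```

```text
the job is handed in; nothing more can be done
None
```

The job is handed in: the lid is pressed fully home and level, and the gripper holds the mirror still with the pointer on the orange dot to within about 1°, by my own measurements, at about 11 s of the 42 s allowed; the hand-in gave no verdict.

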